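# Fit the keyed lid on a sample flask and hold it down

### The arm

A 6-joint arm with a two-finger parallel gripper is mounted at the origin on the work surface. World frame = base frame: x ahead of the robot, y to its left, z up, the work surface at z = 0. Lengths are in mm, angles in degrees, forces in N, time in s.
With the tool pointing down it reaches from about 375 to 925 mm from the base axis. Payload 5.7 kg.
Tool frame: the origin (TCP) lies midway between the tips of the shut fingers; the grasp point (between the pads) lies 19 mm behind it; z points along the fingers, y is the line along which they close (so a half turn about z gives the same grasp; the last joint's range is limited). The gripper opens to 85 mm and grips with 20 to 120 N. Pads are 22 mm wide; open, the fingers measure 114 mm over their backs; the gripper's body (76 mm by 85 mm) begins 54 mm behind the grasp point. The pads swing forward as they close: fully open they stand 13 mm farther back than shut.
Start: joints at [-83.486, 20.558, 86.54, -0, 72.909, -6.595], TCP at [136.072, -584.335, 231.267] pointing down, gripper open.
Joint ranges: [-170.27, 170.27], [-57.76, 135], [12.27, 136.19], [-55.21, 235.2], [11.17, 155.16], [-170.74, 170.74]. Speed limits (degrees/s): [136.94, 136.94, 180, 180, 180, 180].

### API

Orientations are given as a 3x3 rotation matrix whose columns are the frame's x, y, z axes.
In Python, from rig import env gives the robot as it stands.
- The arm moves only by the shell command python3 -m jog 'ROWS' [FORCE]. ROWS is one flat JSON list of numbers that holds 1 to 20 rows one after another, with no inner brackets; each row has 5 numbers: dx, dy, dz in mm, then a turn about the tool's z in degrees, then the finger opening in mm; each row shifts and turns the commanded pose from where the row before left it, along the tool's axes as they then stand; what a row does not reach is not made up. A row lasts 1/12 s, in which the tool goes at most 41.7 mm and 7.16 degrees, less where a joint would pass 70% of its speed; a pose out of reach is approached as far as the arm can. The fingers move at their own pace and stop on an object; FORCE is the grip in N (left out, the last holds). Time passes only in rows, so rows that do not move let the fingers close. It prints the time, the measured TCP pose, the force, the opening and the grip force at its end. Input that does not fit is refused with a message, and nothing moves.
- env.sense(): the state, without advancing time (a new reading comes with each control period).
- env.get_image(name): name is "scene" or "top" or "wrist"; returns the picture (384x512x3 uint8, red, green, blue); there is no depth.
- env.camera_info(name): a dict with "fx", "fy", "cx", "cy" (pixels), "extrinsics" (4x4, takes a point from camera to world coordinates). Camera axes: x right, y down, z forward; pixel columns grow to the right and rows downward; lengths in mm; the calibration is good to about 2 mm. A picture is of the moment at which its call begins: read the wrist's pose just before it. camera_info takes no time and is no camera call; for the wrist camera it gives the pose at the moment of the call.
- env.finish_job(): hands the job in; it is judged then, once.
The state is a dict: "t": time; "joint_positions": joint angles; "qvel": joint speeds; "joint_efforts": joint torques, N m; "eef_pos": TCP position; "eef_rot": TCP orientation; "ft_force": force on the tool from outside, world axes, zero at the start; "torque": the same for the moment, N m; "gripper_width": finger opening in mm; "grip_force": force on a finger pad.
Only numpy, scipy, OpenCV 4.12 (cv2) and the standard library are available. Lean on these libraries where they do the work, as an engineer would, in place of code of your own. Each camera call takes 0.05 s, during which the arm holds its last target. There are 200 camera calls.

### The job

Put the knurled black lid from the desk onto the steel flask: keep it upright, lower it over the neck until it rests on the pins there, out of sight under it, and turn it without forcing it until its keyways drop over them. Then push it fully home onto the flask's shoulder against the spring of the seal and finish while still holding it pressed there, as it springs up if let go. Leave the mug, the tumbler and the carton alone.

Things in the scene. Friction and masses are not known exactly. Their poses are not given: they have to be found in the camera images.
- lid: Black round lid, loose, upright on the desk, 46 mm tall, about 150 g. Below its collar a skirt 52 mm across, open below, 24 mm deep, bore 42.8 mm. Three keyways 9 mm wide, 120 degrees apart, run the skirt's full depth inside; they cannot be seen from outside and their angle to the lid's axes is not told. Origin: centre of the bottom edge; z up along the axis.
- collar (a point): On the lid's axis, 35 mm above its bottom edge: middle height of the solid knurled collar, 56 mm diameter, 22 mm tall (24 to 46 mm above the bottom edge), the part to grip.
- flask: Steel flask, 74 mm diameter, in a wooden block 110 x 110 x 14 mm, fixed to the desk. Origin: centre of the block's underside; z up along the flask's axis. At 100 mm a flat shoulder 60 mm across on which the lid's bottom edge rests when home; above it the neck, 40 mm diameter, to 121 mm, its top 4 mm bevelled.
- home (a point): On the flask's axis at the height of the shoulder, 100 mm above the desk: where the lid's origin lies when home.
- pins (a point): On the flask's axis, 109 mm above the desk, level with the tops of three pins, 120 degrees apart, 5 mm wide, 4 mm out from the neck. Their angle differs every time and does not follow any listed axes; they do not turn. A lid whose keyways miss them rests 9 mm too high. Keyways pass the pins within 4 degrees either side: at most 120 degrees of turning either way finds them.
- seal (a point): On the flask's axis, 129 mm above the desk: top, when free, of the sprung rubber seal on the neck, 22 mm diameter. It meets the lid's ceiling when the lid is still 5 mm above home, pushes back with 4 N at first and 9 N at home, and lifts a released lid 5 mm.
- mug: White mug, 80 mm diameter, 95 mm tall, standing on the desk; bystander. Origin: centre of its underside.
- tumbler: Dark steel tumbler, 78 mm diameter at the top, 153 mm tall, standing on the desk; bystander. Origin: centre of its underside.
- carton: Cardboard carton 120 x 90 x 70 mm on the desk; bystander. Origin: centre of its underside.

How it is judged (in metres and radians):
On the way:
1. the lid is lifted from the desk by the fingers, upright (height (world z) of lid above 0.03 m and angle between lid's own z axis and vertical below 0.4 rad and contact force between the fingers and lid above 1 N), for 0.1 s.
At the end, for the whole second after the job is handed in: The lid is fully home on the flask's shoulder (its bottom edge within 2 mm of it, axes within 3 mm, tilt under 0.08 rad), at rest, pressed on the flask with more than 4 N, and the fingers still hold it there (over 3 N on the lid) (z of lid in the frame of home below 0.002 m and horizontal distance between lid and home below 0.003 m and angle between lid's own z axis and vertical below 0.08 rad and contact force between lid and flask above 4 N and contact force between the fingers and lid above 3 N and linear speed of lid below 0.02 m/s); the arm keeps its last pose, push and grip.
It fails at once if the lid is forced: pressed on the flask with more than 100 N (contact force between lid and flask above 100 N).
It fails at once if the lid is tipped over (angle between lid's own z axis and vertical above 0.6 rad).
It fails at once if a bystander is disturbed (moved over 20 mm) (distance of any of mug, tumbler, carton from where it was at the start of the episode above 0.02 m).
It also fails if it takes over 72 s, if anything falls off the work surface, if the arm or the gripper's body presses on something with over 40 N, if the wrist force passes 120 N, or if a joint passes its speed limit or range.

## Working session

There is one attempt and no reset: what is moved stays moved. The work goes in short steps, Python scripts to look and compute and a shell command to move; the robot and the scene stay as the last step left them, time stands still between calls to the robot, and variables do not carry over. Pictures are saved under pics/ and viewed, at most 10 in all, crops included, and the job is handed in when it is done.

```bash
mkdir -p pics; python3 - <<'E'
from rig import env
import cv2,numpy as np
a=[env.get_image(n) for n in("scene","top")]
for n,i in zip(("scene","top"),a): cv2.imwrite(f"pics/{n}0.png",i[:,:,::-1])
w=env.get_image("wrist");cv2.imwrite("pics/wrist0.png",w[:,:,::-1])
s=env.sense();print(s)
np.set_printoptions(precision=3,suppress=True)
for n in("scene","top","wrist"):print(n,env.camera_info(n))
cv2.imwrite("pics/both0.png",cv2.resize(np.vstack(a)[:,:,::-1],None,fx=.78,fy=.78))
E
```

```text
{'t': 0.15, 'joint_positions': array([-8.34868449e+01,  2.05902236e+01,  8.65861890e+01, -8.21291913e-04,
        7.29091703e+01, -6.59318696e+00]), 'qvel': array([ 0.09922603, -0.15947669, -0.25373235, -0.03277972,  0.00883872,
        0.01921727]), 'joint_efforts': array([ 1.34391621e-04, -5.28025711e+01, -2.78928995e+01, -3.01670643e-04,
        8.20242480e-03,  3.77135891e-06]), 'eef_pos': array([ 135.99669452, -583.82506731,  230.61871657]), 'eef_rot': array([[ 9.73949930e-01,  2.26763092e-01, -1.83045349e-04],
       [ 2.26763111e-01, -9.73948815e-01,  1.48250655e-03],
       [ 1.57900969e-04, -1.48539509e-03, -9.99998884e-01]]), 'ft_force': array([-0.45113085, -0.43586796, -0.4136897 ]), 'torque': array([ 0.01678391, -0.02664916, -0.03239965]), 'grip_force': 0.0, 'gripper_width': 85.68329644794522}
scene {'fx': 394.0671622189909, 'fy': 394.0671622189909, 'cx': 247.97800628868137, 'cy': 193.04790961252854, 'extrinsics': array([[  -0.815,    0.315,   -0.485, 1176.311],
       [   0.579,    0.464,   -0.67 ,  718.525],
       [   0.014,   -0.828,   -0.561,  722.197],
       [   0.   ,    0.   ,    0.   ,    1.   ]])}
top {'fx': 475.7785335481779, 'fy': 475.7785335481779, 'cx': 248.23157798068473, 'cy': 196.29927139169575, 'extrinsics': array([[  -0.016,   -0.994,    0.104,  528.244],
       [  -1.   ,    0.017,    0.011,   -3.671],
       [  -0.013,   -0.104,   -0.995, 1101.05 ],
       [   0.   ,    0.   ,    0.   ,    1.   ]])}
wrist {'fx': 332.14043907625455, 'fy': 332.14043907625455, 'cx': 252.12150659887018, 'cy': 194.38180098523355, 'extrinsics': array([[   0.226,   -0.931,   -0.287,  208.864],
       [  -0.974,   -0.216,   -0.065, -568.005],
       [  -0.002,    0.294,   -0.956,  372.528],
       [   0.   ,    0.   ,    0.   ,    1.   ]])}
```

View pics/scene0.png

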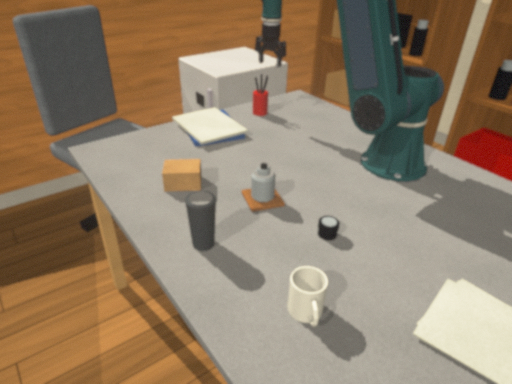

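View pics/top0.png

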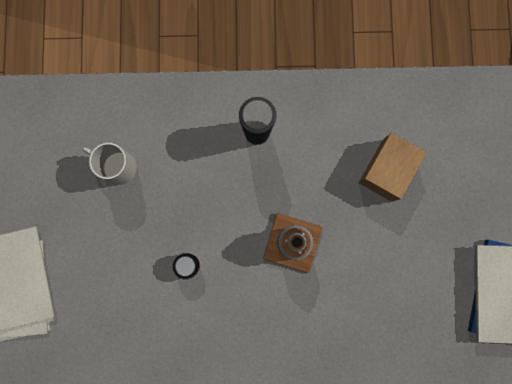

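The scene view shows the lid at about (328,228) and the flask at (263,185), with its seal at (263,166). The top view shows the lid at (186,266) and the flask at (297,242). Next I'll segment both and triangulate.

```bash
cat > h.py <<'E'
import numpy as np,cv2
from rig import env
np.set_printoptions(precision=2,suppress=True)
def ray(ci,p):
    E=ci["extrinsics"];d=E[:3,:3]@np.array([(p[0]-ci["cx"])/ci["fx"],(p[1]-ci["cy"])/ci["fy"],1]);return E[:3,3],d/np.linalg.norm(d)
def plane(ci,p,z):
    o,d=ray(ci,p);return o+d*(z-o[2])/d[2]
def proj(ci,P):
    q=np.linalg.inv(ci["extrinsics"])@np.r_[P,1];return np.array([ci["fx"]*q[0]/q[2]+ci["cx"],ci["fy"]*q[1]/q[2]+ci["cy"]])
def tri(*obs):
    A=np.zeros((3,3));b=np.zeros(3);R=[ray(*o) for o in obs]
    for o,d in R: M=np.eye(3)-np.outer(d,d);A+=M;b+=M@o
    P=np.linalg.solve(A,b);return P,[np.linalg.norm(np.cross(P-o,d)) for o,d in R]
E
python3 - <<'E'
from h import *
S=cv2.imread("pics/scene0.png");T=cv2.imread("pics/top0.png")
cs,ct=env.camera_info("scene"),env.camera_info("top")
def blobs(I,box,f,name):
    x0,y0,x1,y1=box;m=f(I[y0:y1,x0:x1].astype(int)).astype(np.uint8)
    n,l,st,c=cv2.connectedComponentsWithStats(m)
    print(name,[(st[i].tolist(),(c[i]+[x0,y0]).round(1).tolist()) for i in range(1,n) if st[i][4]>8])
g=lambda I:I.mean(2)
blobs(T,(165,245,207,287),lambda I:g(I)>140,"top disc")
blobs(T,(165,245,207,287),lambda I:g(I)<30,"top lid black")
blobs(S,(312,208,345,244),lambda I:g(I)>140,"scene disc")
blobs(S,(312,208,345,244),lambda I:g(I)<45,"scene black")
blobs(T,(285,230,312,256),lambda I:g(I)<40,"top seal")
blobs(S,(253,158,275,180),lambda I:g(I)<50,"scene seal")
blobs(T,(255,205,330,280),lambda I:(I[:,:,2]-I[:,:,0]>35),"top block")
a=cv2.resize(T[200:290,160:330],None,fx=4,fy=4,interpolation=2)
b=cv2.resize(S[155:245,240:345],None,fx=4,fy=4,interpolation=2)
c=np.zeros((360,1100,3),np.uint8);c[:,:680]=a;c[:,680:]=b
cv2.imwrite("pics/crop0.png",cv2.resize(c,(800,262)))
E
```

```text
top disc [([11, 13, 18, 17, 91], [186.8, 268.4])]
top lid black [([8, 9, 26, 24, 152], [187.0, 264.7])]
scene disc [([0, 0, 33, 36, 708], [326.7, 221.0])]
scene black [([8, 18, 17, 13, 157], [327.7, 232.4])]
top seal [([7, 7, 11, 11, 99], [296.9, 241.9])]
scene seal []
top block [([9, 8, 58, 59, 1275], [291.1, 242.6]), ([27, 23, 29, 29, 284], [295.8, 242.2]), ([35, 30, 14, 15, 61], [295.5, 242.3])]
```

View pics/crop0.png

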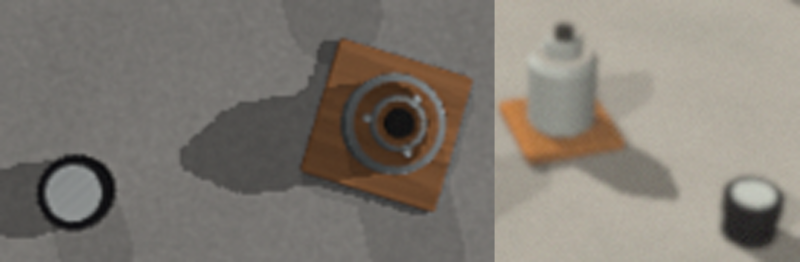

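The crop shows the lid's grey top disc inside its black rim, and the flask's seal, neck and three pins from above. In the scene picture the disc is at about (329.5,221.7) and the seal top at (264,165). I'll refine these and triangulate.

```bash
python3 - <<'E'
from h import *
S=cv2.imread("pics/scene0.png");T=cv2.imread("pics/top0.png")
cs,ct=env.camera_info("scene"),env.camera_info("top")
def ell(I,box,lo,hi,near):
    x0,y0,x1,y1=box;k=4
    G=cv2.resize(I[y0:y1,x0:x1].mean(2).astype(np.float32),None,fx=k,fy=k,interpolation=cv2.INTER_CUBIC)
    m=((G>lo)&(G<hi)).astype(np.uint8);cs_,_=cv2.findContours(m,cv2.RETR_LIST,cv2.CHAIN_APPROX_NONE)
    n=(np.array(near)-[x0,y0])*k
    C=[c for c in cs_ if len(c)>20 and cv2.pointPolygonTest(cv2.convexHull(c),tuple(map(float,n)),False)>=0]
    c=min(C,key=cv2.contourArea) if C else None
    e=cv2.fitEllipse(cv2.convexHull(c));return (np.array(e[0])+.5)/k-.5+[x0,y0],np.array(e[1])/k
d=ell(T,(165,245,207,287),85,300,(186,267)); print("disc top",d)
print("gray scene", S[212:240:2,318:342:2].mean(2).astype(int))
s=ell(T,(285,230,312,256),-99,50,(297,242)); print("seal top",s)
print("seal scene",S[158:176,256:274].mean(2).astype(int))
P,e=tri((ct,d[0]),(cs,(329.5,221.7)));print("lid top",P,e,plane(ct,d[0],46),proj(cs,plane(ct,d[0],46)))
P,e=tri((ct,s[0]),(cs,(264,165)));print("seal",P,e,plane(ct,s[0],129),proj(cs,plane(ct,s[0],129)))
E
```

```text
disc top (array([184.74, 265.87]), array([19.13, 19.64]))
gray scene [[170 167 171 169 170 170 170 172 168 171 172 169]
 [171 169 167 162 160 158 162 166 169 171 170 166]
 [166 156 137 129 134 140 139 144 156 166 171 170]
 [154 108 135 178 184 187 183 174 148 139 166 169]
 [135  89 163 193 193 192 195 196 182 136 127 161]
 [121  69 144 185 192 192 192 191 192 148  87 140]
 [106  50  83 139 170 181 184 179 169 112  77 138]
 [102  44  45  64  96 120 135 118  91  54  79 142]
 [110  40  43  39  42  48  49  48  40  44  95 145]
 [105  40  42  36  39  38  40  38  37  50 118 148]
 [ 90  37  41  38  41  38  36  38  36  69 133 149]
 [ 97  45  42  37  38  34  38  34  37  62 107 133]
 [137  71  42  38  30  35  38  34  38  76 109 115]
 [167 137  96  56  42  41  40  44  65  97 112 111]]
seal top (array([296.77, 241.51]), array([13.03, 13.62]))
seal scene [[167 170 169 170 168 168 171 167 170 168 168 170 167 170 172 168 170 171]
 [171 170 169 169 168 169 168 168 170 171 170 172 169 166 170 173 168 170]
 [167 170 169 168 169 169 167 169 168 167 170 171 168 169 167 169 172 169]
 [171 167 170 170 169 
[... 670 characters left out ...]
 155 153 146 143 140 136 133 130 128 128 146 160 168 172]
 [169 159 151 151 154 150 151 147 145 144 138 130 125 128 148 162 169 167]
 [165 158 152 149 146 146 148 144 143 140 139 130 124 129 149 163 168 162]
 [167 158 149 146 144 146 142 144 142 140 138 130 127 134 152 166 165 152]
 [167 163 156 148 147 146 144 143 144 141 137 135 133 145 156 162 157 145]
 [174 169 162 157 155 156 152 150 146 146 145 146 151 154 160 160 151 135]]
lid top [486.11 151.45  44.86] [np.float64(1.3912612715854742), np.float64(1.3912612715855492)] [487.14 150.28  46.  ] [328.48 221.29]
seal [534.99 -89.36 126.79] [np.float64(1.1384587635134855), np.float64(1.1384587635134982)] [535.84 -89.91 129.  ] [263.32 164.32]
```

The triangulated heights agree with the text: lid top 45 against 46 mm, seal top 127 against 129 mm. Moving over the lid.

```bash
python3 -m jog '[15,-10,0,0,85,25,-16,0,0,85,25,-16,0,0,85,25,-16,0,0,85,25,-16,0,0,85,25,-16,0,0,85,25,-16,0,0,85,25,-16,0,0,85,25,-16,0,0,85,25,-16,0,0,85,25,-16,0,0,85,25,-16,0,0,85]'
python3 -m jog '[13,-26,0,0,85,13,-26,0,0,85,13,-28,0,0,85,13,-28,0,0,85,13,-28,0,0,85,13,-28,0,0,85,13,-28,0,0,85,13,-28,0,0,85,13,-28,0,0,85,13,-28,0,0,85,13,-28,0,0,85,13,-28,0,0,85,13,-28,0,0,85,13,-28,0,0,85,13,-28,0,0,85,13,-28,0,0,85,0,0,0,0,85,0,0,0,0,85,0,0,0,0,85]'
python3 - <<'E'
from h import *
s=env.sense();ci=env.camera_info("wrist");w=env.get_image("wrist")
cv2.imwrite("pics/wrist1.png",w[:,:,::-1]);print(s["eef_pos"],s["eef_rot"],s["joint_positions"],s["ft_force"])
np.save("w1.npy",np.array([ci],dtype=object),allow_pickle=True)
print("lid expected px",proj(ci,[486.5,151,46]))
E
```

```text
t: 1.15
eef_pos: [377.1, -335.2, 231.2]
eef_rot: [[0.974, 0.227, -0.0], [0.227, -0.974, 0.001], [0.0, -0.001, -1.0]]
ft_force: [0.3, -0.3, 0.0]
gripper_width: 84.7
grip_force: 0.0
t: 2.73
eef_pos: [477.2, 142.2, 231.0]
eef_rot: [[0.974, 0.228, -0.001], [0.228, -0.974, -0.0], [-0.001, 0.0, -1.0]]
ft_force: [-0.6, -0.3, 0.2]
gripper_width: 84.9
grip_force: 0.0
[477.21 142.18 231.05] [[ 0.97  0.23 -0.  ]
 [ 0.23 -0.97 -0.  ]
 [-0.    0.   -1.  ]] [ 8.65 12.19 98.81 -0.02 69.08 85.48] [-0.56 -0.35  0.24]
lid expected px [244.92 158.49]
```

View pics/wrist1.png

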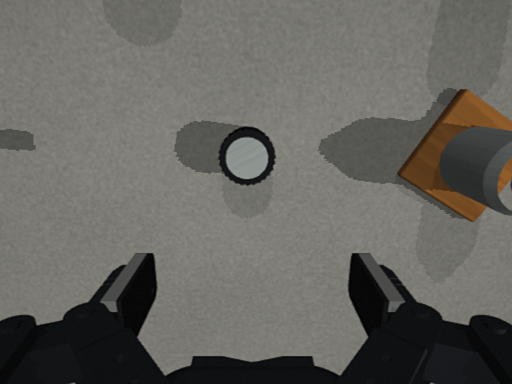

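The wrist view shows the lid's disc at about (247,158), close to the prediction (245,158), and the flask at the right edge. Measuring it now.

```bash
cat >> h.py <<'E'
def rim(I,near,r,thr,dark=True):
    "fit ellipse of the blob (dark or bright) around pixel near, in a window of half size r"
    k=4;x0,y0=int(near[0]-r),int(near[1]-r)
    G=cv2.resize(I[max(y0,0):y0+2*r,max(x0,0):x0+2*r].mean(2).astype(np.float32),None,fx=k,fy=k,interpolation=cv2.INTER_CUBIC)
    m=((G<thr) if dark else (G>thr)).astype(np.uint8)
    n,l,st,c=cv2.connectedComponentsWithStats(m)
    q=(np.array(near)-[max(x0,0),max(y0,0)])*k
    i=l[int(q[1]),int(q[0])] if not dark else 1+np.argmax(st[1:,4])
    cc,_=cv2.findContours((l==i).astype(np.uint8),cv2.RETR_EXTERNAL,cv2.CHAIN_APPROX_NONE)
    e=cv2.fitEllipse(cv2.convexHull(max(cc,key=len)));return (np.array(e[0])+.5)/k-.5+[max(x0,0),max(y0,0)],np.array(e[1])/k
E
python3 - <<'E'
from h import *
ci=np.load("w1.npy",allow_pickle=True)[0];I=cv2.imread("pics/wrist1.png");ct=env.camera_info("top")
d=rim(I,(247,158),38,100,False);print(d)
print("wrist@46",plane(ci,d[0],46),"tri w/ top",tri((ci,d[0]),(ct,(184.74,265.87))))
R=env.sense()["eef_rot"];p=env.sense()["eef_pos"]
print("tool delta",R.T@(plane(ci,d[0],46)-p))
E
```

```text
(array([246.52, 157.66]), array([41.58, 42.26]))
wrist@46 [487.67 149.64  46.  ] tri w/ top (array([487.48, 149.92,  46.62]), [np.float64(0.41094740173530825), np.float64(0.4109474017352868)])
tool delta [ 12.03  -5.46 185.11]
```

```bash
python3 -m jog '[4,-2,20,0,85,4,-2,20,0,85,4,-1.4,20,0,85,0,0,20,0,85,0,0,20,0,85,0,0,0,0,85,0,0,0,0,85]'
python3 - <<'E'
from h import *
s=env.sense();ci=env.camera_info("wrist");w=env.get_image("wrist");I=w[:,:,::-1]
cv2.imwrite("pics/wrist2.png",I);c1=np.load("w1.npy",allow_pickle=True)[0]
q=proj(ci,[487.5,149.8,46]);d=rim(I,q,60,100,False);print(q,d)
P=plane(ci,d[0],46);print(P,tri((ci,d[0]),(c1,(246.52,157.66))),"delta",s["eef_rot"].T@(P-s["eef_pos"]))
E
```

```text
t: 3.37
eef_pos: [487.5, 149.0, 130.8]
eef_rot: [[0.974, 0.225, -0.003], [0.225, -0.974, -0.001], [-0.003, -0.0, -1.0]]
ft_force: [-0.3, 0.4, -0.4]
gripper_width: 85.3
grip_force: 0.0
[250.03 200.07] (array([250.33, 199.74]), array([55.49, 58.53]))
[487.8  149.64  46.  ] (array([487.52, 149.6 ,  45.14]), [np.float64(0.014398056648777682), np.float64(0.014398056648869567)]) delta [ 0.71 -0.56 84.78]
```

```bash
python3 -m jog '[0.6,-0.5,25,0,85,0,0,25,0,85,0,0,25,0,85,0,0,20,0,85,0,0,12,0,85,0,0,9,0,85,0,0,0,0,85,0,0,0,0,85]'
python3 -m jog '[0,0,0,0,50,0,0,0,0,50,0,0,0,0,50,0,0,0,0,50,0,0,0,0,50,0,0,0,0,50,0,0,0,0,50,0,0,0,0,50,0,0,0,0,50]' 60
```

```text
t: 4.08
eef_pos: [489.9, 150.8, 16.2]
eef_rot: [[0.974, 0.227, 0.001], [0.227, -0.974, 0.0], [0.001, -0.0, -1.0]]
ft_force: [-0.5, 0.9, 0.4]
gripper_width: 84.8
grip_force: 0.0
t: 4.83
eef_pos: [490.1, 151.0, 16.8]
eef_rot: [[0.974, 0.227, 0.002], [0.227, -0.974, 0.0], [0.002, 0.0, -1.0]]
ft_force: [-1.0, -0.4, 8.1]
gripper_width: 54.5
grip_force: 61.7
```

```bash
python3 -m jog '[0,0,-8,0,50,0,0,-16,0,50,0,0,-25,0,50,0,0,-25,0,50,0,0,-25,0,50,0,0,-25,0,50,0,0,-25,0,50,0,0,-25,0,50,0,0,-16,0,50,0,0,-8,0,50,0,10,0,0,50,0,20,0,0,50,-1,20,0,0,50,-1,20,0,0,50,-1,20,0,0,50,0,20,0,0,50,0,14,0,0,50,0,0,0,0,50,0,0,0,0,50,0,0,0,0,50]'
python3 - <<'E'
from h import *
s=env.sense();ci=env.camera_info("wrist");I=env.get_image("wrist")[:,:,::-1]
cv2.imwrite("pics/wrist3.png",I);np.save("w3.npy",np.array([ci],dtype=object),allow_pickle=True)
print(s["eef_pos"],proj(ci,[535.5,-89.6,129]),proj(ci,[535.5,-89.6,100]),s["ft_force"],s["grip_force"],s["gripper_width"])
T=env.get_image("top")[:,:,::-1];cv2.imwrite("pics/top3.png",T)
E
```

```text
t: 6.5
eef_pos: [513.4, 29.5, 212.4]
eef_rot: [[0.974, 0.226, -0.002], [0.226, -0.974, 0.001], [-0.002, -0.001, -1.0]]
ft_force: [-0.2, 0.9, -2.0]
gripper_width: 54.7
grip_force: 63.6
[513.39  29.52 212.39] [419.75 208.1 ] [402.37 195.95] [-0.19  0.88 -1.98] 63.63941431045532 54.68174374323214
```

View pics/wrist3.png

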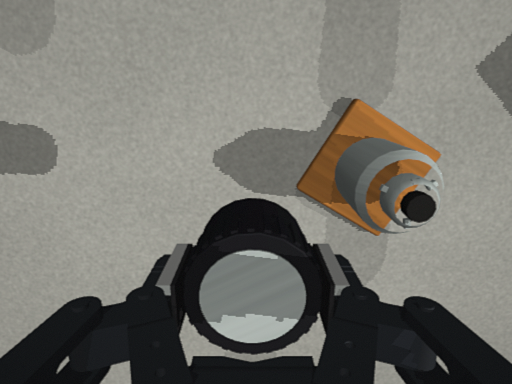

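The lid hangs upright between the pads with its disc at about (252,297). The flask's seal is at about (418,205). Locating both.

```bash
python3 - <<'E'
from h import *
s=env.sense();ci=np.load("w3.npy",allow_pickle=True)[0];I=cv2.imread("pics/wrist3.png");ct=env.camera_info("top")
c1=np.load("w1.npy",allow_pickle=True)[0]
q=rim(I,(418,205),26,45);print("seal",q)
print("seal@129",plane(ci,q[0],129),"tri top",tri((ci,q[0]),(ct,(296.77,241.51))))
hsv=cv2.cvtColor(I,cv2.COLOR_BGR2HSV)
d=rim(I,(252,297),68,75,False);print("disc",d)
for z in (240,242,244):
    P=plane(ci,d[0],z);print(z,P,"in tool",s["eef_rot"].T@(P-s["eef_pos"]))
print("disc diam in mm at 242",d[1]/ci["fx"]*np.linalg.norm(plane(ci,d[0],242)-ci["extrinsics"][:3,3]))
T=cv2.imread("pics/top3.png");print("expected lid in top",proj(ct,[s["eef_pos"][0],s["eef_pos"][1],242]))
E
```

```text
seal (array([417.42, 205.93]), array([30.01, 34.84]))
seal@129 [536.67 -87.37 129.  ] tri top (array([535.74, -90.26, 124.2 ]), [np.float64(0.14887495136023918), np.float64(0.1488749513603891)])
disc (array([252.11, 296.17]), array([ 93.82, 107.15]))
240 [510.7   28.07 240.  ] in tool [ -3.37   1.16 -27.19]
242 [512.03  28.37 242.  ] in tool [ -2.01   1.16 -29.19]
244 [513.36  28.67 244.  ] in tool [ -0.65   1.17 -31.19]
disc diam in mm at 242 [38.33 43.78]
expected lid in top [235.77 254.42]
```

```bash
python3 -m jog '[0,10,0,0,50,-1,20,0,0,50,-1,20,0,0,50,-1,20,0,0,50,0,20,0,0,50,0,20,0,0,50,0,10.4,0,0,50,0,0,15,0,50,0,0,15,0,50,0,0,10,0,50,0,0,0,0,50,0,0,0,0,50,0,0,0,0,50]'
python3 - <<'E'
from h import *
a=[];
for i in range(10):
    s=env.sense();a.append(np.r_[s["eef_pos"],s["ft_force"]]);ci=env.camera_info("wrist");I=env.get_image("wrist")[:,:,::-1]
a=np.array(a);print(a.mean(0),a.std(0));cv2.imwrite("pics/wrist4.png",I);np.save("w4.npy",np.array([ci],dtype=object),allow_pickle=True)
cv2.imwrite("pics/scene4.png",env.get_image("scene")[:,:,::-1])
d=rim(I,(252,297),68,75,False)
p=a.mean(0)[:3];print(d,s["eef_rot"].T@(plane(ci,d[0],p[2]+29.5)-p),s["joint_positions"])
S=cv2.imread("pics/scene4.png")[100:215,200:340];W=I
c=np.zeros((384,980,3),np.uint8);c[:,:512]=W;c[:384,512:979]=cv2.resize(S,(467,384),interpolation=2)
cv2.imwrite("pics/c4.png",cv2.resize(c,(800,313)))
E
```

```text
t: 7.68
eef_pos: [539.1, -88.4, 173.9]
eef_rot: [[0.974, 0.227, 0.001], [0.227, -0.974, -0.0], [0.001, 0.0, -1.0]]
ft_force: [-0.3, 0.3, -0.8]
gripper_width: 54.2
grip_force: 63.7
[539.13 -88.56 173.9   -0.09  -0.13  -1.38] [0.2  0.06 0.23 0.55 0.33 0.53]
(array([252.14, 296.16]), array([ 93.85, 107.07])) [ -1.78   0.73 -29.5 ] [-16.59  19.63  97.21   0.    63.14  60.3 ]
```

View pics/c4.png

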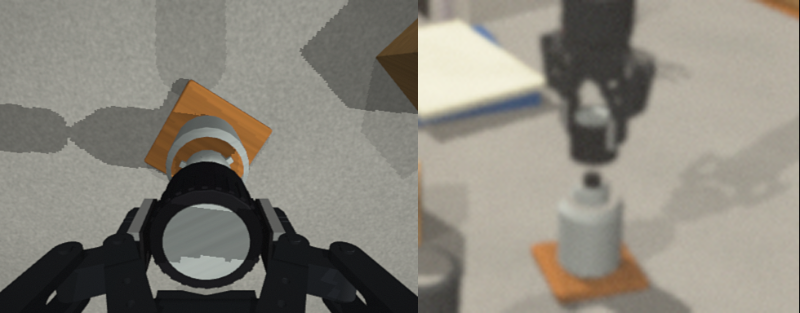

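The wrist crop shows the lid centred over the flask to about a millimetre, and the scene crop shows it upright and above the seal. I'll correct 1.4 mm in x and lower it to the pins.

```bash
python3 -m jog '[-1.4,0,8,0,50,0,0,10,0,50,0,0,8,0,50,0,0,6,0,50,0,0,2,0,50,0,0,1,0,50,0,0,0,0,50,0,0,0,0,50]'; python3 -m jog '[0,0,2,0,50,0,0,2,0,50,0,0,2,0,50,0,0,1,0,50,0,0,0,0,50]'
```

```text
t: 8.9
eef_pos: [537.6, -88.9, 138.5]
eef_rot: [[0.974, 0.227, 0.0], [0.227, -0.974, 0.0], [0.0, 0.0, -1.0]]
ft_force: [0.1, 0.1, 0.1]
gripper_width: 54.3
grip_force: 63.7
t: 9.32
eef_pos: [537.1, -88.8, 131.0]
eef_rot: [[0.974, 0.227, -0.001], [0.227, -0.974, 0.0], [-0.0, -0.0, -1.0]]
ft_force: [0.2, -0.9, -1.4]
gripper_width: 54.4
grip_force: 63.7
```

```bash
python3 -m jog '[0,0,1,0,50,0,0,1,0,50,0,0,1,0,50,0,0,0,0,50]'; python3 -m jog '[0,0,1,0,50,0,0,1,0,50,0,0,0,0,50,0,0,0,0,50]';python3 -m jog '[0,0,0.7,0,50,0,0,0,0,50,0,0,0,0,50]'
```

```text
t: 9.65
eef_pos: [537.2, -88.9, 128.1]
eef_rot: [[0.974, 0.227, -0.0], [0.227, -0.974, 0.0], [-0.0, -0.0, -1.0]]
ft_force: [0.2, -1.1, -2.0]
gripper_width: 54.2
grip_force: 63.7
t: 9.98
eef_pos: [537.3, -88.9, 126.2]
eef_rot: [[0.974, 0.227, -0.0], [0.227, -0.974, 0.0], [-0.0, -0.0, -1.0]]
ft_force: [0.3, -0.9, -1.2]
gripper_width: 54.3
grip_force: 63.7
t: 10.23
eef_pos: [537.5, -88.9, 125.8]
eef_rot: [[0.974, 0.227, 0.0], [0.227, -0.974, 0.0], [0.0, 0.0, -1.0]]
ft_force: [0.1, 0.3, 1.3]
gripper_width: 54.2
grip_force: 63.7
```

```bash
python3 -m jog '[0,0,0.5,0,50,0,0,0,0,50,0,0,0,0,50]';python3 -m jog '[0,0,0.5,0,50,0,0,0,0,50,0,0,0,0,50]'
```

```text
t: 10.48
eef_pos: [537.6, -88.9, 125.5]
eef_rot: [[0.974, 0.227, 0.001], [0.227, -0.974, -0.0], [0.001, 0.0, -1.0]]
ft_force: [-1.2, 0.6, 3.9]
gripper_width: 54.5
grip_force: 64.0
t: 10.73
eef_pos: [537.7, -89.0, 125.3]
eef_rot: [[0.974, 0.227, 0.001], [0.227, -0.974, -0.0], [0.001, 0.0, -1.0]]
ft_force: [-1.6, -0.1, 7.5]
gripper_width: 54.5
grip_force: 64.4
```

It rests on the pins with about 7 N. I'll turn negative, which has the most joint-6 range, in 10 degree lots and watch height, force and moment.

```bash
python3 -m jog '[0,0,0,-2,50,0,0,0,-2,50,0,0,0,-2,50,0,0,0,-2,50,0,0,0,-2,50,0,0,0,0,50]'; python3 -c "
from h import *
s=env.sense();print(s['joint_positions'],s['torque'])"
```

```text
t: 11.23
eef_pos: [537.1, -88.8, 124.2]
eef_rot: [[0.919, 0.394, -0.001], [0.394, -0.919, 0.0], [-0.0, -0.0, -1.0]]
ft_force: [-0.2, -0.8, -1.4]
gripper_width: 54.5
grip_force: 63.9
[-16.66  23.07 100.23   0.    56.73  50.15] [ 0.03 -0.04 -0.02]
```

The force went to free-hanging and z fell 1.1 mm, so the keyways look to be over the pins. I'll lower slowly to confirm.

```bash
python3 -m jog '[0,0,0.5,0,50,0,0,0.5,0,50,0,0,0.5,0,50,0,0,0,0,50,0,0,0,0,50]';python3 -m jog '[0,0,0.5,0,50,0,0,0.5,0,50,0,0,0,0,50,0,0,0,0,50]'; python3 -c "
from h import *
s=env.sense();print(s['torque'])"
```

```text
t: 11.65
eef_pos: [537.3, -88.9, 123.0]
eef_rot: [[0.92, 0.392, -0.0], [0.392, -0.92, 0.0], [-0.0, -0.0, -1.0]]
ft_force: [-0.5, -0.1, -2.1]
gripper_width: 54.6
grip_force: 63.9
t: 11.98
eef_pos: [537.3, -88.9, 122.1]
eef_rot: [[0.92, 0.392, -0.0], [0.392, -0.92, 0.0], [-0.0, -0.0, -1.0]]
ft_force: [-0.4, 0.3, -2.2]
gripper_width: 54.3
grip_force: 63.9
[-0.    0.02 -0.05]
```

```bash
python3 -m jog '[0,0,0.5,0,50,0,0,0.5,0,50,0,0,0.5,0,50,0,0,0.5,0,50,0,0,0,0,50,0,0,0,0,50]';python3 -m jog '[0,0,0.5,0,50,0,0,0.5,0,50,0,0,0.5,0,50,0,0,0.5,0,50,0,0,0,0,50,0,0,0,0,50]'; python3 -c "
from h import *
s=env.sense();print(s['torque'])"
```

```text
t: 12.48
eef_pos: [537.4, -88.9, 120.3]
eef_rot: [[0.92, 0.392, 0.0], [0.392, -0.92, 0.0], [0.0, 0.0, -1.0]]
ft_force: [-1.7, 0.5, 3.5]
gripper_width: 54.7
grip_force: 63.9
t: 12.98
eef_pos: [537.4, -88.9, 118.2]
eef_rot: [[0.92, 0.392, 0.0], [0.392, -0.92, 0.0], [0.0, -0.0, -1.0]]
ft_force: [-2.2, 0.4, 6.2]
gripper_width: 54.7
grip_force: 63.9
[0.11 0.29 0.01]
```

```bash
python3 -m jog '[0,0,0.5,0,50,0,0,0.5,0,50,0,0,0.5,0,50,0,0,0.5,0,50,0,0,0,0,50,0,0,0,0,50]';python3 -m jog '[0,0,0.5,0,50,0,0,0.5,0,50,0,0,0,0,50,0,0,0,0,50]'; python3 -m jog '[0,0,0.5,0,50,0,0,0,0,50,0,0,0,0,50]'
```

```text
t: 13.48
eef_pos: [537.4, -88.9, 116.8]
eef_rot: [[0.92, 0.392, 0.0], [0.392, -0.92, -0.0], [0.0, 0.0, -1.0]]
ft_force: [-2.7, 0.8, 11.3]
gripper_width: 54.2
grip_force: 65.0
t: 13.82
eef_pos: [537.4, -88.9, 116.8]
eef_rot: [[0.92, 0.393, 0.001], [0.393, -0.92, -0.0], [0.001, 0.0, -1.0]]
ft_force: [-6.1, 1.7, 20.2]
gripper_width: 54.5
grip_force: 65.9
t: 14.07
eef_pos: [537.5, -88.9, 116.8]
eef_rot: [[0.92, 0.393, 0.001], [0.393, -0.92, -0.0], [0.001, 0.001, -1.0]]
ft_force: [-7.3, 1.5, 23.9]
gripper_width: 54.5
grip_force: 66.3
```

It stopped at 116.8, 9 mm below first pin contact, with 24 N of push. I'll check with one picture before handing in.

```bash
python3 - <<'E'
from h import *
I=env.get_image("wrist")[:,:,::-1];S=env.get_image("scene")[:,:,::-1][100:215,200:340]
c=np.zeros((384,980,3),np.uint8);c[:,:512]=I;c[:,512:979]=cv2.resize(S,(467,384),interpolation=2)
cv2.imwrite("pics/c5.png",cv2.resize(c,(800,313)));s=env.sense();print(s["eef_pos"],s["ft_force"],s["grip_force"])
E
```

```text
[537.49 -88.94 116.74] [-6.65  1.74 24.32] 66.30892753601074
```

View pics/c5.png

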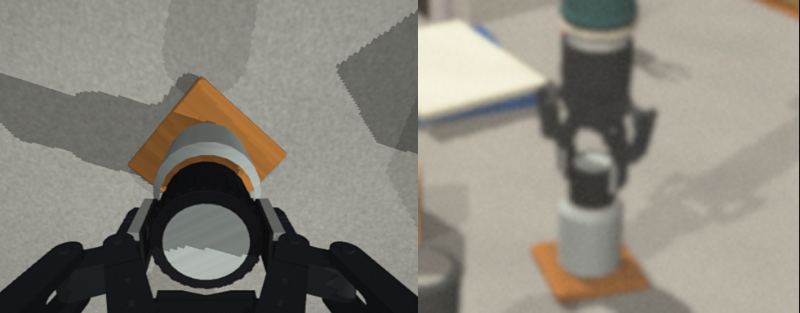

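The lid sits upright on the shoulder with no neck showing, and the fingers still hold it. Handing in.

```bash
python3 -c "
from rig import env
print(env.finish_job())"
```

```text
the job is handed in; nothing more can be done
None
```

The lid is on the flask, turned about 10° until its keyways dropped over the pins, and the job was handed in with the gripper still pressing it home at about 24 N; the hand-in returned no verdict.

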